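# Set the inspection slide to its red mark with the play taken up

### The arm

A 6-joint arm with a two-finger parallel gripper is mounted at the origin on a cart in front of the work surface, level with it; the furniture and walls round the work are solid. World frame = base frame: x ahead of the robot, y to its left, z up, the work surface at z = 0. Lengths are in m, angles in rad, forces in N, time in s.
With the tool pointing down it reaches from about 0.35 to 0.975 m from the base axis. Payload 4.9 kg.
Tool frame: the origin (TCP) lies midway between the tips of the shut fingers; the grasp point (between the pads) lies 19 mm behind it; z points along the fingers, y is the line along which they close (so a half turn about z gives the same grasp; the last joint's range is limited). The gripper opens to 85 mm and grips with 20 to 120 N. Pads are 22 mm wide; open, the fingers measure 114 mm over their backs; the gripper's body (76 mm by 85 mm) begins 54 mm behind the grasp point. The pads swing forward as they close: fully open they stand 13 mm farther back than shut.
Start: joints at [0.995, 0.053, 1.613, -0, 1.476, -0.119], TCP at [0.276, 0.561, 0.231] pointing down, gripper open.
Joint ranges: [-3.01, 3.01], [-1.01, 2.22], [0.06, 2.58], [-1.02, 4.17], [0.09, 2.62], [-3.14, 3.14]. Speed limits (rad/s): [2.57, 2.57, 3.14, 3.14, 3.14, 3.14].

### API

Orientations are given as a unit quaternion [w, x, y, z].
In Python, from plant import * gives the robot as it stands.
- The arm moves only by the tool jog_arm, never from a script. Its argument "targets" is a list of rows, each a list of 3 entries, a list of its own where there are three numbers: the shift along the tool's x, y, z in units of 25 mm (1.0 is 25 mm), then the turn, a rotation vector about the tool's x, y, z in units of 8 degrees (1.0 is 8 degrees), then the opening in per cent of the stroke, from 0 (shut) to 100 (fully open). A call has 1 to 8 rows; each row is the pose to reach, as a shift and turn from the pose commanded when the call began, along the tool's axes at that moment; what a row does not reach only later rows make up. A row lasts 1/8 s, in which the tool goes at most 62.5 mm and 10.7 degrees, less where a joint would pass 70% of its speed; a pose out of reach is approached as far as the arm can. A call with a gripper value outside its range is refused whole. The fingers move at their own pace and stop on an object; the grip force is fixed at half the most. Time passes only in rows, so rows that repeat a pose let the fingers close. It gives the time, the measured TCP pose, the force, the opening and the grip force at its end, in the units of the state.
- state(): the state, without advancing time (a new reading comes with each control period).
- grab_frame(name): name is "scene" or "top" or "wrist"; returns (picture, depth): 420x560x3 uint8, red, green, blue; 420x560 float32, m along the optical axis (not along the pixel's ray), 0 where there is no reading.
- camera_params(name): a dict with "fovy" (degrees; the focal length in pixels is half the picture's height over the tangent of half this angle, whatever the lens; pixels are square), "cx", "cy" (the principal point, pixels), "rvec" (rotation vector, rad) and "tvec" (3), from world to camera coordinates, as OpenCV has them; the wrist camera has in their place "hand_eye" (4x4, takes a point from camera to tool coordinates, whose origin is the TCP and whose axes are the flange's). Camera axes: x right, y down, z forward; pixel columns grow to the right and rows downward; lengths in m; the calibration is good to about 2 mm. The wrist camera is an equidistant fisheye: a pixel r from the principal point sees the ray r / f radians off the axis. A picture is of the moment at which its call begins: read the wrist's pose just before it. camera_params takes no time and is no camera call.
- job_done(): hands the job in; it is judged then, once.
The state is a dict: "time": time; "joint_pos": joint angles; "joint_vel": joint speeds; "joint_efforts": joint torques, N m; "tool_pos": TCP position; "tool_rot": TCP orientation; "contact_force": force on the tool from outside, world axes, zero at the start; "ft_torque": the same for the moment, N m; "gripper_width": opening from 0.0 (shut) to 1.0 (fully open); "grasp_force": force on a finger pad.
Only numpy, scipy, OpenCV 4.12 (cv2) and the standard library are available. Lean on these libraries where they do the work, as an engineer would, in place of code of your own. Each camera call takes 0.05 s, during which the arm holds its last target. There are 200 camera calls.

### The job

Wind the inspection slide's handwheel anticlockwise, past the red mark, until you feel the carriage press lightly on its sprung end stop - do not force it - then wind clockwise to bring the carriage's pointer to the red mark, arriving in the clockwise direction so that the play in the handwheel is taken up. Leave the slide standing there and let go of the handwheel.

Things in the scene. Friction and masses are not known exactly. Their poses are not given: they have to be found in the camera images.
- slide_base: the fixed bench slide, a dark plate 134 x 318 x 12 mm with a grey gearbox (84 x 88 mm, top at 60 mm) at one end. Origin on the bench under the handwheel axis, z up; the carriage travels along its +y (away from the handwheel) and -y (towards it), the white scale lies on its -x side. It stands at a different place and yaw each time.
- wheel_axis (a point): point on the upright handwheel axis at the height of the middle of the grip (120 mm above the bench). The wheel is an aluminium disc of 64 mm radius, its top 88 mm above the bench (hub and spindle end up to 94 mm). Clockwise from above drives the carriage away from the wheel (slide_base +y), 8 mm per radian, 50 mm a turn; up to 4 N at the grip turns it (less read at a standstill).
- grip_mid (a point): middle of the upright black grip on the handwheel: 18 mm in diameter, 55 mm tall (94 to 149 mm above the bench), 50 mm from the wheel axis. It revolves freely about its own upright axis, so it can be held from above and led round the circle without turning the hand. Where on the circle it starts differs each time.
- pointer (a point): tip of the black pointer on the carriage, 34 mm above the bench, beside the white scale (lines 5 mm apart); it moves with the carriage. It starts farther from the wheel than the red mark, by 8 to 43 mm.
- mark_tip (a point): tip of the fixed red mark beside the scale, 32 mm above the bench, axes parallel to slide_base's. The pointer is at the mark when both have the same place along slide_base's y. The mark's place along the scale differs each time.
- spindle: brass spindle end, 16 mm across, in the middle of the handwheel; origin on the wheel axis, z up, its x and y turn with it. It drives the carriage. Between wheel and spindle there is 0.5 rad of play (25 mm at the grip), in which the wheel turns almost without effort and the carriage stands still; where in the play it starts is not known.
- hub_line (a point): white line on the wheel's hub, 12 mm from the wheel axis. In the spindle's frame its y is +3.0 mm when the play is fully taken up clockwise and -3.0 mm when fully taken up anticlockwise (12 mm x sine of the wheel's angle in the play).
- collar_line (a point): point on the yellow sprung collar under the wheel, 9 mm from its axis, carried by the spindle. The carriage meets its end stop with the pointer 12 to 30 mm past the mark; it then stands, and the wheel turns the collar on the spindle against a spring: its y in the spindle's frame, 0 before, grows (9 mm x sine). Grip force: 7 N as it is met, then 52 N per rad more; 9 to 13 N is light, over 16 N (0.18 rad) forced.

How it is judged:
By the outcome, as a careful person would: the job done as asked, in the order asked, and still so for the second after the job is handed in, with the robot touching nothing.
It also fails if it takes over 72 s, if anything falls off the work surface, if the arm or the gripper's body presses on something with over 40 N, if the wrist force passes 120 N, or if a joint passes its speed limit or range.

## Working session

There is one attempt and no reset: what is moved stays moved. The work goes in short steps, Python scripts to look and compute and a tool call to move; the robot and the scene stay as the last step left them, time stands still between calls to the robot, and variables do not carry over. Pictures are saved under pics/ and viewed, at most 10 in all, crops included, and the job is handed in when it is done.

Besides the shell and the picture viewer there is one more tool, called after "Request:" as name(argument=value, ...), one argument or row to a line, values as JSON. jog_arm: Moves the arm, as the interface text tells. Its arguments: {"type":"object","properties":{"targets":{"type":"array"}},"required":["targets"]}

```bash
mkdir -p pics; cat > h.py <<'E'
from plant import *
import numpy as np, cv2
from scipy.spatial.transform import Rotation as R
def cam(n):
    c=camera_params(n); f=210/np.tan(np.radians(c['fovy'])/2); return c,f
def pix2w(n,u,v,z=None,d=None):
    c,f=cam(n); r=R.from_rotvec(c['rvec']).as_matrix(); t=np.array(c['tvec'])
    ray=np.array([(u-c['cx'])/f,(v-c['cy'])/f,1.])
    o=-r.T@t; w=r.T@ray
    return o+w*((z-o[2])/w[2] if d is None else d)
def w2pix(n,p):
    c,f=cam(n); q=R.from_rotvec(c['rvec']).as_matrix()@np.array(p)+np.array(c['tvec'])
    return q[0]/q[2]*f+c['cx'],q[1]/q[2]*f+c['cy']
def save(n,img): cv2.imwrite('pics/'+n,img[:,:,::-1])
E
python3 - <<'E'
from h import *
for n in('top','scene'):
    p,d=grab_frame(n); save(n+'0.png',p); np.save(n+'d.npy',d); print(camera_params(n))
print(camera_params('wrist'))
print(state())
E
```

```text
{'fovy': 50.151932200334485, 'cx': 281.28020445463244, 'cy': 202.23358057638075, 'rvec': array([ 2.0149713 , -2.21034586,  0.22372826]), 'tvec': array([0.15176513, 0.55557961, 0.83644568])}
{'fovy': 46.120281143901586, 'cx': 284.0051941163691, 'cy': 213.35105634793092, 'rvec': array([ 1.92202329, -0.63200103,  0.443836  ]), 'tvec': array([-0.38060197,  0.25979802,  0.5003736 ])}
{'fovy': 65.70646984690485, 'cx': 280.8654901941399, 'cy': 205.48494582247326, 'hand_eye': array([[ 1.41575091e-04, -9.49408695e-01, -3.14043167e-01,
         8.06424080e-02],
       [ 9.99999844e-01, -3.49892056e-05,  5.56592670e-04,
         2.62922442e-04],
       [-5.39422041e-04, -3.14043197e-01,  9.49408542e-01,
        -1.42173920e-01],
       [ 0.00000000e+00,  0.00000000e+00,  0.00000000e+00,
         1.00000000e+00]])}
{'time': 0.1, 'joint_pos': array([ 9.95011458e-01,  5.33143611e-02,  1.61415056e+00,  1.33765264e-05,
        1.47603863e+00, -1.19005540e-01]), 'joint_vel': array([-0.00063545,  0.00119099, -0.00449612,  0.00043618, -0.00293981,
        0.00156399]), 'joint_efforts': array([ 7.04856120e-04, -3.94903636e+01, -3.71363854e+01, -1.05410529e-04,
        3.85225634e-03,  5.29403039e-06]), 'tool_pos': array([0.27534857, 0.56044131, 0.23017506]), 'tool_rot': array([-3.31541940e-04,  2.26409818e-01,  9.74031663e-01, -8.96105371e-04]), 'contact_force': array([ 0.03919738, -0.2482441 ,  0.00647762]), 'ft_torque': array([-0.00597702,  0.03251939, -0.00368344]), 'grasp_force': 0.0, 'gripper_width': 1.001676450451905}
```

View pics/top0.png

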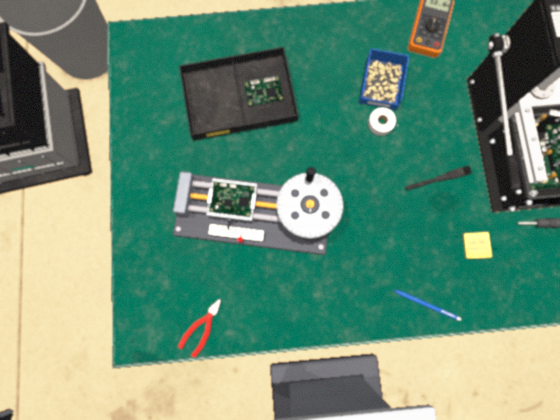

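View pics/scene0.png

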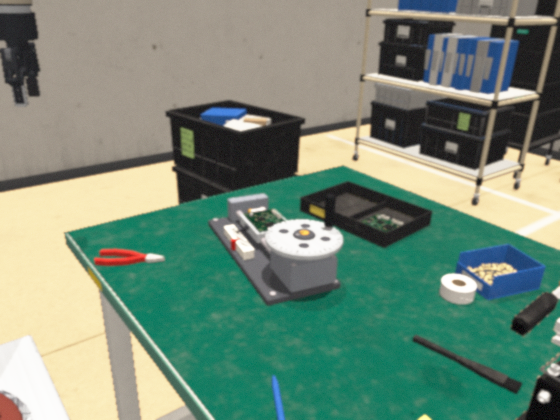

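The top view shows the wheel hub near (310,204), the grip top near (311,172) and the carriage left of the wheel. The scale is on the lower side, with the red mark near (240,239). The scene view agrees.

```bash
python3 - <<'E'
from h import *
p=cv2.imread('pics/top0.png'); c=p[155:265,165:355]; cv2.imwrite('pics/topc.png',cv2.resize(c,None,fx=4,fy=4,interpolation=cv2.INTER_CUBIC))
W=pix2w('top',310.5,204,z=.094); G=pix2w('top',311,171,z=.149)
print(W,G,np.linalg.norm((G-W)[:2]))
a=pix2w('top',178,229,z=.012);b=pix2w('top',321,247,z=.012); print(a,b,np.degrees(np.arctan2(*(a-b)[1::-1])))
print(pix2w('top',231,226,z=.034),pix2w('top',240,239,z=.032))
print(w2pix('top',[0.276,.561,.231]),w2pix('top',[0,0,0]))
print(R.from_quat(np.roll(state()['tool_rot'],-1)).as_matrix().round(3))
E
```

```text
[0.55106477 0.04517129 0.094     ] [0.60073601 0.04227289 0.149     ] 0.049755733563431055
[0.54018655 0.31761463 0.012     ] [0.47570156 0.02660316 0.012     ] 77.5057628330458
[0.53266205 0.20542588 0.034     ] [0.50486114 0.18936793 0.032     ]
(np.float64(-13.90120848184688), np.float64(399.97097076487313)) (np.float64(362.70924535832194), np.float64(500.32785472670247))
[[-0.897  0.441 -0.001]
 [ 0.441  0.897 -0.002]
 [ 0.    -0.002 -1.   ]]
```

View pics/topc.png

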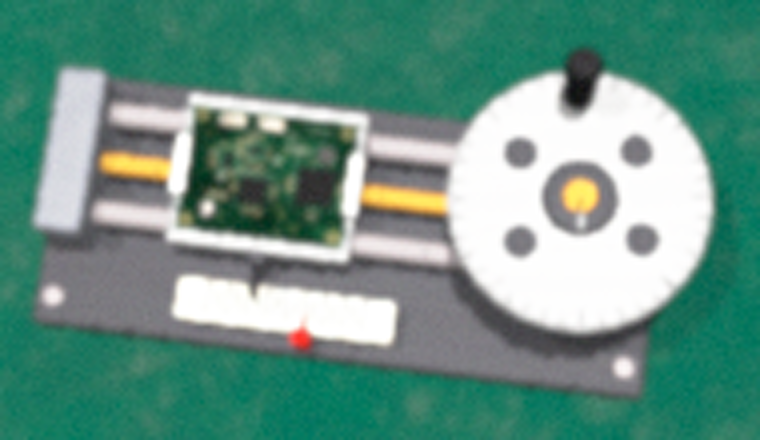

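Pointer tip is at crop (256,296) and mark tip at (301,330). The slide's y axis points at about 77.5° in world. I'll go above the grip with tool y along slide y, so the wrist camera ends up over the scale.

Request:
jog_arm(
  targets=[
    [[-20.8,-12.85,1.0],[0,0,-1.71],100],
    [[-20.8,-12.85,1.0],[0,0,-1.71],100],
    [[-20.8,-12.85,1.0],[0,0,-1.71],100],
    [[-20.8,-12.85,1.0],[0,0,-1.71],100],
    [[-20.8,-12.85,1.0],[0,0,-1.71],100],
    [[-20.8,-12.85,1.0],[0,0,-1.71],100],
    [[-20.8,-12.85,1.0],[0,0,-1.71],100],
    [[-20.8,-12.85,1.0],[0,0,-1.71],100],
  ],
)

```text
time: 1.1
tool_pos: [0.5409, 0.1374, 0.2105]
tool_rot: [-0.0, 0.109, 0.994, 0.0]
contact_force: [0.5, 0.2, 0.0]
gripper_width: 1.0
grasp_force: 0.0
```

Request:
jog_arm(
  targets=[
    [[-2.9,-2.9,0.2],[0,0,0],100],
    [[-2.9,-2.9,0.2],[0,0,0],100],
    [[-2.9,-2.9,0.2],[0,0,0],100],
    [[-2.9,-2.9,0.2],[0,0,0],100],
  ],
)

```text
time: 1.6
tool_pos: [0.5949, 0.0533, 0.2054]
tool_rot: [-0.001, 0.109, 0.994, 0.0]
contact_force: [-1.0, 0.7, -0.6]
gripper_width: 1.003
grasp_force: 0.0
```

```bash
cat >> h.py <<'E'
def wpose():
    s=state(); T=np.eye(4); T[:3,:3]=R.from_quat(np.roll(s['tool_rot'],-1)).as_matrix(); T[:3,3]=s['tool_pos']; return T
def wray(T,u,v):
    c,f=cam('wrist'); dx,dy=u-c['cx'],v-c['cy']; r=np.hypot(dx,dy); th=r/f
    ray=np.array([np.sin(th)*dx/r,np.sin(th)*dy/r,np.cos(th)])
    M=T@c['hand_eye']; return M[:3,3],M[:3,:3]@ray
def wp(T,u,v,z):
    o,w=wray(T,u,v); return o+w*((z-o[2])/w[2])
def w2f(T,p):
    c,f=cam('wrist'); q=np.linalg.inv(T@c['hand_eye'])@np.append(p,1); q=q[:3]
    r=np.hypot(q[0],q[1]); th=np.arctan2(r,q[2]); return q[0]/r*th*f+c['cx'],q[1]/r*th*f+c['cy']
E
python3 - <<'E'
from h import *
T=wpose(); p,d=grab_frame('wrist'); np.save('T1.npy',T); save('w1raw.png',p)
cv2.imwrite('pics/w1.png',cv2.resize(p[:,:,::-1],(800,600),interpolation=cv2.INTER_CUBIC))
print(T[:3,3],w2f(T,[.601,.042,.149]),w2f(T,[.551,.045,.094]),w2f(T,[.505,.189,.032]))
E
```

```text
[0.59491937 0.05325211 0.20538765] (np.float64(265.8267560931517), np.float64(238.61024909132328)) (np.float64(258.0408846480871), np.float64(152.06005109497548)) (np.float64(395.0615428078488), np.float64(69.95862869367897))
```

View pics/w1.png

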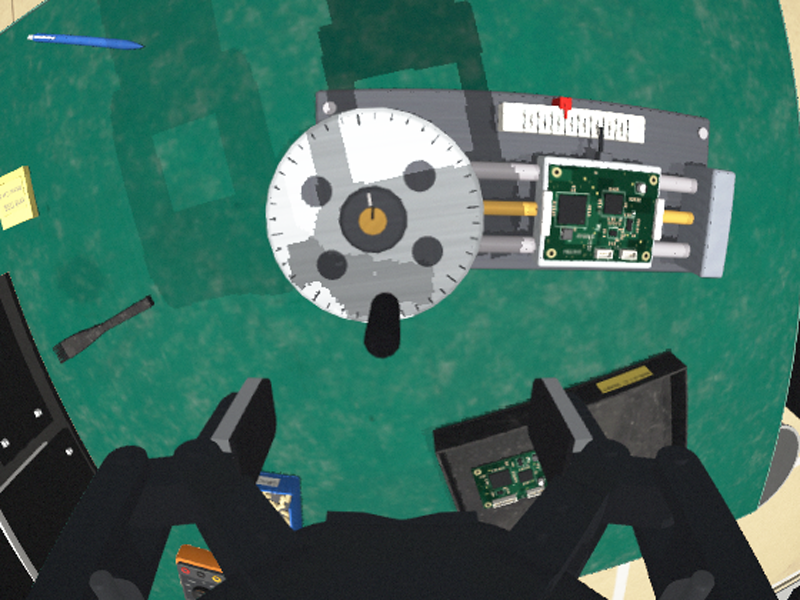

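The wrist view shows, at 800 px: spindle (373,222), grip top (382,340), plate screws (328,107) and (703,133), pointer tip (601,127) and mark tip about (565,110).

```bash
python3 - <<'E'
from h import *
T=np.load('T1.npy'); k=.7
P=lambda u,v,z: wp(T,u*k,v*k,z)
W=P(373,222,.094);G=P(382,340,.149);a=P(703,133,.012);b=P(328,107,.012)
u=(a-b)/np.linalg.norm(a-b); print(W,G,np.linalg.norm((G-W)[:2]),np.degrees(np.arctan2(u[1],u[0])),np.linalg.norm(a-b))
pt=P(601,127,.034);m=P(565,112,.032); print(pt,m,(pt-m)@u,(m-W)@u)
t=T[:3,:2].T
print('to grip',t@(G-T[:3,3])/.025,'grip rel W',t@(G-W))
p=cv2.imread('pics/w1raw.png'); c=p[55:115,335:475]; cv2.imwrite('pics/w1c.png',cv2.resize(c,None,fx=5.6,fy=5.6,interpolation=cv2.INTER_CUBIC))
E
```

```text
[0.55414381 0.04674119 0.094     ] [0.60078949 0.04313211 0.149     ] 0.046785099437653806 77.34387955570305 0.2999750937504348
[0.52742898 0.21250613 0.034     ] [0.5134907  0.18774407 0.032     ] 0.027214272997914506 0.12866982529122756
to grip [-0.31981083 -0.34486304] grip rel W [-0.04624871  0.00657588]
```

View pics/w1c.png

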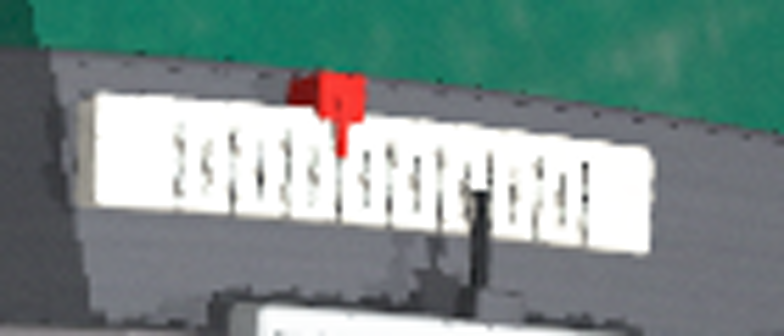

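Request:
jog_arm(
  targets=[
    [[-0.32,-0.35,1.0],[0,0,0],100],
    [[-0.32,-0.35,3.0],[0,0,0],100],
    [[-0.32,-0.35,3.9],[0,0,0],100],
    [[-0.32,-0.35,3.9],[0,0,0],100],
  ],
)

```text
time: 2.15
tool_pos: [0.599, 0.044, 0.1059]
tool_rot: [-0.003, 0.108, 0.994, -0.0]
contact_force: [0.3, -0.5, 0.3]
gripper_width: 0.996
grasp_force: 0.0
```

```bash
python3 - <<'E'
from h import *
T=wpose(); print(T[:3,3]); G=np.array([.6008,.043,.149]); print(T[:3,:2].T@(G-T[:3,3])/.025)
E
```

```text
[0.59900291 0.04396847 0.10593485]
[-0.06968533 -0.02363341]
```

Request:
jog_arm(
  targets=[
    [[-0.05,0,0],[0,0,0],10],
    [[-0.05,0,0],[0,0,0],10],
    [[-0.05,0,0],[0,0,0],10],
    [[-0.05,0,0],[0,0,0],10],
    [[-0.05,0,0],[0,0,0],10],
    [[-0.05,0,0],[0,0,0],10],
  ],
)

```text
time: 2.9
tool_pos: [0.6032, 0.0422, 0.1093]
tool_rot: [0.001, 0.109, 0.994, 0.0]
contact_force: [0.8, 0.7, 3.8]
gripper_width: 0.192
grasp_force: 58.5
```

```bash
cat > c.py <<'E'
import sys,numpy as np
# psi0 psi1 n [x0 y0: commanded pos relative to W, units]
a=list(map(float,sys.argv[1:])); p0,p1,n=a[:3]; x0,y0=a[3:5] if len(a)>3 else (2*np.cos(p0),2*np.sin(p0))
for p in np.linspace(p0,p1,int(n)+1)[1:]: print([round(float(2*np.cos(p)-x0),2),round(float(2*np.sin(p)-y0),2)])
E
python3 c.py 3.0 2.0 6
python3 - <<'E'
from h import *
for i in range(3):
    s=state(); print(s['tool_pos'].round(4),s['contact_force'].round(1)); 
    grab_frame('wrist')
E
```

```text
[0.07, 0.32]
[0.2, 0.63]
[0.38, 0.91]
[0.6, 1.16]
[0.86, 1.37]
[1.15, 1.54]
[0.6032 0.0422 0.1093] [0.8 0.7 3.8]
[0.6032 0.0422 0.1093] [-0.4  0.2  4.5]
[0.6032 0.0422 0.1092] [0.8 0.  4.2]
```

Request:
jog_arm(
  targets=[
    [[0.07,0.32,0],[0,0,0],10],
    [[0.2,0.63,0],[0,0,0],10],
    [[0.38,0.91,0],[0,0,0],10],
    [[0.6,1.16,0],[0,0,0],10],
    [[0.86,1.37,0],[0,0,0],10],
    [[1.15,1.54,0],[0,0,0],10],
    [[1.15,1.54,0],[0,0,0],10],
  ],
)

```text
time: 3.92
tool_pos: [0.5826, 0.0869, 0.109]
tool_rot: [0.0, 0.108, 0.994, 0.0]
contact_force: [0.0, -1.2, 6.9]
gripper_width: 0.186
grasp_force: 59.1
```

```bash
cat > s.py <<'E'
from h import *
W=np.array([.552,.0458]); T=wpose(); s=state(); t=T[:2,:2]
e=t.T@(T[:2,3]-W); psi=np.arctan2(e[1],e[0]); F=t.T@s['contact_force'][:2]
er=np.array([np.cos(psi),np.sin(psi)]); et=np.array([-er[1],er[0]])
print('psi %.3f r %.4f Frad %.1f Ftan(cw+) %.1f'%(psi,np.hypot(*e),F@er,F@et), 'rel units',(e/.025).round(3),s['tool_pos'].round(4))
E
python3 s.py; python3 c.py 2.0 0.2 7; python3 c.py 0.2 -1.6 7
```

```text
psi 1.993 r 0.0513 Frad -0.9 Ftan(cw+) 0.7 rel units [-0.839  1.87 ] [0.5826 0.0869 0.109 ]
[0.49, 0.15]
[1.0, 0.17]
[1.5, 0.07]
[1.96, -0.17]
[2.34, -0.51]
[2.63, -0.94]
[2.79, -1.42]
[0.04, -0.51]
[-0.06, -1.02]
[-0.28, -1.48]
[-0.61, -1.87]
[-1.03, -2.17]
[-1.51, -2.35]
[-2.02, -2.4]
```

Request:
jog_arm(
  targets=[
    [[0.49,0.15,0],[0,0,0],10],
    [[1.0,0.17,0],[0,0,0],10],
    [[1.5,0.07,0],[0,0,0],10],
    [[1.96,-0.17,0],[0,0,0],10],
    [[2.34,-0.51,0],[0,0,0],10],
    [[2.63,-0.94,0],[0,0,0],10],
    [[2.79,-1.42,0],[0,0,0],10],
    [[2.79,-1.42,0],[0,0,0],10],
  ],
)

```text
time: 4.92
tool_pos: [0.5066, 0.0662, 0.1089]
tool_rot: [0.0, 0.109, 0.994, 0.0]
contact_force: [1.7, -0.9, 6.9]
gripper_width: 0.193
grasp_force: 59.2
```

```bash
python3 s.py
```

```text
psi 0.203 r 0.0498 Frad -1.9 Ftan(cw+) -0.1 rel units [1.951 0.401] [0.5066 0.0662 0.1089]
```

Request:
jog_arm(
  targets=[
    [[0.04,-0.51,0],[0,0,0],10],
    [[-0.06,-1.02,0],[0,0,0],10],
    [[-0.28,-1.48,0],[0,0,0],10],
    [[-0.61,-1.87,0],[0,0,0],10],
    [[-1.03,-2.17,0],[0,0,0],10],
    [[-1.51,-2.35,0],[0,0,0],10],
    [[-2.02,-2.4,0],[0,0,0],10],
    [[-2.02,-2.4,0],[0,0,0],10],
  ],
)

```text
time: 5.92
tool_pos: [0.5432, -0.0032, 0.1091]
tool_rot: [-0.001, 0.109, 0.994, 0.0]
contact_force: [0.8, -2.8, 9.4]
gripper_width: 0.191
grasp_force: 59.4
```

```bash
python3 s.py; python3 - <<'E'
from h import *
T=wpose(); p,d=grab_frame('wrist'); np.save('T2.npy',T); save('w2raw.png',p)
W=np.array([.5527,.0458]);u=np.array([np.cos(np.radians(77.4)),np.sin(np.radians(77.4))])
print(w2f(T,[.5118,.189,.032]),w2f(T,[*W,.094]))
q=p[60:210,200:480,::-1]; cv2.imwrite('pics/w2.png',cv2.resize(p[:,:,::-1],(800,600),interpolation=cv2.INTER_CUBIC))
E
```

```text
psi -1.611 r 0.0498 Frad 2.6 Ftan(cw+) -1.3 rel units [-0.08  -1.991] [ 0.5432 -0.0032  0.1091]
(np.float64(507.1226126191207), np.float64(129.04412771115184)) (np.float64(370.39148912631265), np.float64(252.18725072740094))
```

View pics/w2.png

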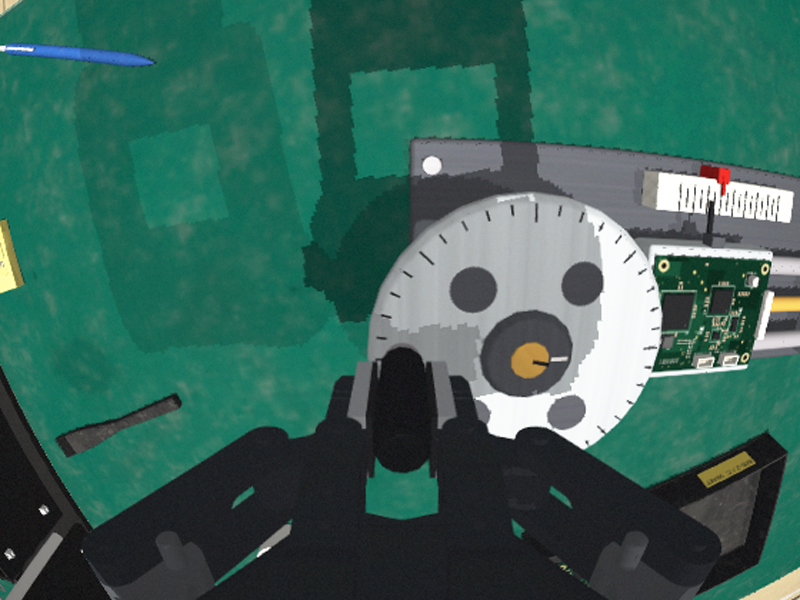

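Mark tip is at (724,192) and pointer tip at (711,200), so the pointer is just past the mark. The hub line (557,359) is anticlockwise of the spindle's black line.

```bash
cat > m.py <<'E'
from h import *
import sys
def diff(T,pt,m):
    a=wp(T,pt[0],pt[1],.034);b=wp(T,m[0],m[1],.032);u=np.array([np.cos(np.radians(77.4)),np.sin(np.radians(77.4)),0]);return (a-b)@u*1000
E
python3 - <<'E'
from m import *
T=np.load('T1.npy');print(diff(T,(420.9,88.9),(396.1,83)))
T=np.load('T2.npy');print(diff(T,(711*.7,200*.7),(724*.7,192*.7)))
E
python3 c.py -1.6 -2.2 5; python3 c.py -2.2 -2.3 2;python3 c.py -2.3 -2.4 2;
```

```text
26.68101715813852
-10.86935730203525
[-0.24, 0.02]
[-0.47, 0.07]
[-0.7, 0.15]
[-0.92, 0.25]
[-1.12, 0.38]
[-0.08, 0.06]
[-0.16, 0.13]
[-0.07, 0.07]
[-0.14, 0.14]
```

```bash
python3 - <<'E'
import numpy as np
for i in range(24):
    p=-1.6-.1*i; f=lambda q:(round(2*np.cos(q)-2*np.cos(p),2),round(2*np.sin(q)-2*np.sin(p),2))
    # world direction of reaction force (clockwise tangent): tool (-sin,cos)
    t=np.array([-np.sin(p-.1),np.cos(p-.1)]); X=np.array([-.976,.217]);Y=np.array([.217,.976])
    print('%.1f'%(p-.1),f(p-.05),f(p-.1),'cw dir',(X*t[0]+Y*t[1]).round(2))
E
```

```text
-1.7 (np.float64(-0.1), np.float64(0.01)) (np.float64(-0.2), np.float64(0.02)) cw dir [-1.    0.09]
-1.8 (np.float64(-0.1), np.float64(0.02)) (np.float64(-0.2), np.float64(0.04)) cw dir [-1.   -0.01]
-1.9 (np.float64(-0.1), np.float64(0.03)) (np.float64(-0.19), np.float64(0.06)) cw dir [-0.99 -0.11]
-2.0 (np.float64(-0.09), np.float64(0.03)) (np.float64(-0.19), np.float64(0.07)) cw dir [-0.98 -0.21]
-2.1 (np.float64(-0.09), np.float64(0.04)) (np.float64(-0.18), np.float64(0.09)) cw dir [-0.95 -0.31]
-2.2 (np.float64(-0.09), np.float64(0.05)) (np.float64(-0.17), np.float64(0.11)) cw dir [-0.92 -0.4 ]
-2.3 (np.float64(-0.08), np.float64(0.06)) (np.float64(-0.16), np.float64(0.13)) cw dir [-0.87 -0.49]
-2.4 (np.float64(-0.07), np.float64(0.07)) (np.float64(-0.14), np.float64(0.14)) cw dir [-0.82 -0.57]
-2.5 (np.float64(-0.07), np.float64(0.08)) (np.float64(-0.13), np.float64(0.15)) cw dir [-0.76 -0.65]
-2.6 (np.float64(-0.06), np.float64(0.08)) (np.float64(-0.11), np.float64(0.17)) cw dir [-0.69 -0.72]
-2.7 (np.float64(-0.05), np.float64(0.09)) (np.float64(-0.09), np.float64(0.18)) cw d
[... 608 characters left out ...]
-1.  ]
-3.4 (np.float64(0.02), np.float64(0.1)) (np.float64(0.04), np.float64(0.2)) cw dir [ 0.04 -1.  ]
-3.5 (np.float64(0.03), np.float64(0.1)) (np.float64(0.06), np.float64(0.19)) cw dir [ 0.14 -0.99]
-3.6 (np.float64(0.04), np.float64(0.09)) (np.float64(0.08), np.float64(0.18)) cw dir [ 0.24 -0.97]
-3.7 (np.float64(0.05), np.float64(0.09)) (np.float64(0.1), np.float64(0.17)) cw dir [ 0.33 -0.94]
-3.8 (np.float64(0.06), np.float64(0.08)) (np.float64(0.11), np.float64(0.16)) cw dir [ 0.43 -0.9 ]
-3.9 (np.float64(0.06), np.float64(0.08)) (np.float64(0.13), np.float64(0.15)) cw dir [ 0.51 -0.86]
-4.0 (np.float64(0.07), np.float64(0.07)) (np.float64(0.14), np.float64(0.14)) cw dir [ 0.6 -0.8]
```

Request:
jog_arm(
  targets=[
    [[-0.1,0.0,0],[0,0,0],10],
    [[-0.2,0.02,0],[0,0,0],10],
    [[-0.2,0.02,0],[0,0,0],10],
  ],
)

```text
time: 6.35
tool_pos: [0.5469, -0.0038, 0.109]
tool_rot: [-0.002, 0.109, 0.994, -0.0]
contact_force: [-3.4, -3.3, 10.8]
gripper_width: 0.191
grasp_force: 59.6
```

Request:
jog_arm(
  targets=[
    [[-0.1,0.02,-0.05],[0,0,0],10],
    [[-0.2,0.04,-0.05],[0,0,0],10],
    [[-0.2,0.04,-0.05],[0,0,0],10],
  ],
)

```text
time: 6.72
tool_pos: [0.5512, -0.004, 0.1093]
tool_rot: [-0.003, 0.109, 0.994, -0.0]
contact_force: [-3.2, -3.5, 8.3]
gripper_width: 0.197
grasp_force: 59.4
```

Request:
jog_arm(
  targets=[
    [[-0.1,0.03,-0.05],[0,0,0],10],
    [[-0.19,0.06,-0.05],[0,0,0],10],
    [[-0.19,0.06,-0.05],[0,0,0],10],
  ],
)

```text
time: 7.1
tool_pos: [0.5555, -0.0038, 0.1095]
tool_rot: [-0.004, 0.109, 0.994, -0.001]
contact_force: [-3.6, -4.9, 4.9]
gripper_width: 0.193
grasp_force: 59.1
```

Request:
jog_arm(
  targets=[
    [[-0.09,0.01,0],[0,0,0],10],
    [[-0.19,0.04,0],[0,0,0],10],
    [[-0.19,0.04,0],[0,0,0],10],
  ],
)

```text
time: 7.48
tool_pos: [0.5605, -0.0035, 0.1094]
tool_rot: [-0.003, 0.109, 0.994, -0.0]
contact_force: [-4.0, -3.7, 4.7]
gripper_width: 0.193
grasp_force: 59.0
```

```bash
python3 s.py
```

```text
psi -1.960 r 0.0500 Frad 3.0 Ftan(cw+) 4.5 rel units [-0.758 -1.85 ] [ 0.5605 -0.0035  0.1094]
```

Request:
jog_arm(
  targets=[
    [[-0.09,0.03,0],[0,0,0],10],
    [[-0.18,0.07,0],[0,0,0],10],
    [[-0.18,0.07,0],[0,0,0],10],
  ],
)

```text
time: 7.85
tool_pos: [0.5667, -0.0022, 0.1096]
tool_rot: [-0.002, 0.109, 0.994, 0.0]
contact_force: [-4.2, -1.7, 0.5]
gripper_width: 0.192
grasp_force: 58.5
```

Request:
jog_arm(
  targets=[
    [[-0.09,0.05,0],[0,0,0],10],
    [[-0.17,0.11,0],[0,0,0],10],
    [[-0.17,0.11,0],[0,0,0],10],
  ],
)

```text
time: 8.22
tool_pos: [0.5722, -0.0002, 0.1098]
tool_rot: [-0.001, 0.109, 0.994, 0.0]
contact_force: [-3.3, 0.7, -4.4]
gripper_width: 0.192
grasp_force: 58.4
```

Request:
jog_arm(
  targets=[
    [[-0.08,0.06,0.03],[0,0,0],10],
    [[-0.16,0.13,0.03],[0,0,0],10],
    [[-0.16,0.13,0.03],[0,0,0],10],
  ],
)

```text
time: 8.6
tool_pos: [0.5773, 0.0021, 0.1097]
tool_rot: [-0.0, 0.109, 0.994, 0.0]
contact_force: [-4.5, 1.3, -3.7]
gripper_width: 0.19
grasp_force: 58.5
```

Request:
jog_arm(
  targets=[
    [[-0.06,0.08,0.03],[0,0,0],10],
    [[-0.13,0.15,0.03],[0,0,0],10],
    [[-0.13,0.15,0.03],[0,0,0],10],
  ],
)

```text
time: 8.98
tool_pos: [0.5817, 0.0047, 0.1096]
tool_rot: [0.0, 0.109, 0.994, 0.0]
contact_force: [-4.7, 1.1, -3.0]
gripper_width: 0.191
grasp_force: 58.7
```

```bash
python3 s.py
```

```text
psi -2.415 r 0.0507 Frad -3.7 Ftan(cw+) 3.1 rel units [-1.515 -1.348] [0.5817 0.0047 0.1096]
```

Request:
jog_arm(
  targets=[
    [[-0.06,0.08,0.02],[0,0,0],10],
    [[-0.12,0.16,0.02],[0,0,0],10],
    [[-0.12,0.16,0.02],[0,0,0],10],
  ],
)

```text
time: 9.35
tool_pos: [0.5858, 0.0078, 0.1095]
tool_rot: [0.001, 0.109, 0.994, 0.0]
contact_force: [-4.3, 0.0, 0.2]
gripper_width: 0.198
grasp_force: 58.9
```

Request:
jog_arm(
  targets=[
    [[-0.06,0.08,0],[0,0,0],10],
    [[-0.11,0.17,0],[0,0,0],10],
    [[-0.11,0.17,0],[0,0,0],10],
  ],
)

```text
time: 9.72
tool_pos: [0.5895, 0.0113, 0.1094]
tool_rot: [0.001, 0.109, 0.994, 0.0]
contact_force: [-3.5, -1.5, 0.9]
gripper_width: 0.195
grasp_force: 59.0
```

Request:
jog_arm(
  targets=[
    [[-0.05,0.09,0],[0,0,0],10],
    [[-0.09,0.18,0],[0,0,0],10],
    [[-0.09,0.18,0],[0,0,0],10],
  ],
)

```text
time: 10.1
tool_pos: [0.5927, 0.0152, 0.1094]
tool_rot: [0.001, 0.109, 0.994, -0.0]
contact_force: [-1.1, -3.1, 1.7]
gripper_width: 0.194
grasp_force: 59.2
```

Request:
jog_arm(
  targets=[
    [[-0.04,0.09,0],[0,0,0],10],
    [[-0.08,0.18,0],[0,0,0],10],
    [[-0.08,0.18,0],[0,0,0],10],
  ],
)

```text
time: 10.48
tool_pos: [0.5956, 0.0193, 0.1094]
tool_rot: [0.001, 0.109, 0.994, 0.0]
contact_force: [-1.1, -2.8, 2.4]
gripper_width: 0.193
grasp_force: 59.3
```

Request:
jog_arm(
  targets=[
    [[-0.03,0.1,0],[0,0,0],10],
    [[-0.06,0.19,0],[0,0,0],10],
    [[-0.06,0.19,0],[0,0,0],10],
  ],
)

```text
time: 10.85
tool_pos: [0.598, 0.0237, 0.1093]
tool_rot: [0.001, 0.109, 0.994, 0.0]
contact_force: [0.1, -4.4, 3.7]
gripper_width: 0.19
grasp_force: 59.4
```

```bash
python3 s.py
```

```text
psi -2.911 r 0.0510 Frad 2.1 Ftan(cw+) 3.9 rel units [-1.988 -0.467] [0.598  0.0237 0.1093]
```

Request:
jog_arm(
  targets=[
    [[-0.02,0.1,0],[0,0,0],10],
    [[-0.04,0.2,0],[0,0,0],10],
    [[-0.04,0.2,0],[0,0,0],10],
  ],
)

```text
time: 11.22
tool_pos: [0.6, 0.0285, 0.1093]
tool_rot: [0.001, 0.109, 0.994, 0.0]
contact_force: [0.7, -2.9, 4.6]
gripper_width: 0.193
grasp_force: 59.4
```

Request:
jog_arm(
  targets=[
    [[-0.01,0.1,0],[0,0,0],10],
    [[-0.02,0.2,0],[0,0,0],10],
    [[-0.02,0.2,0],[0,0,0],10],
  ],
)

```text
time: 11.6
tool_pos: [0.6016, 0.0333, 0.1093]
tool_rot: [0.001, 0.109, 0.994, 0.0]
contact_force: [2.0, -3.8, 4.3]
gripper_width: 0.195
grasp_force: 59.5
```

Request:
jog_arm(
  targets=[
    [[0.0,0.1,0],[0,0,0],10],
    [[0.0,0.2,0],[0,0,0],10],
    [[0.0,0.2,0],[0,0,0],10],
  ],
)

```text
time: 11.98
tool_pos: [0.6026, 0.0381, 0.1093]
tool_rot: [0.001, 0.109, 0.994, 0.0]
contact_force: [1.9, -3.2, 4.9]
gripper_width: 0.192
grasp_force: 59.6
```

Request:
jog_arm(
  targets=[
    [[0.01,0.1,0],[0,0,0],10],
    [[0.02,0.2,0],[0,0,0],10],
    [[0.02,0.2,0],[0,0,0],10],
  ],
)

```text
time: 12.35
tool_pos: [0.6031, 0.0432, 0.1093]
tool_rot: [0.001, 0.109, 0.994, 0.0]
contact_force: [2.6, -3.9, 4.6]
gripper_width: 0.191
grasp_force: 59.6
```

Request:
jog_arm(
  targets=[
    [[0.02,0.1,0],[0,0,0],10],
    [[0.04,0.2,0],[0,0,0],10],
    [[0.04,0.2,0],[0,0,0],10],
  ],
)

```text
time: 12.72
tool_pos: [0.6032, 0.0481, 0.1093]
tool_rot: [0.001, 0.109, 0.994, 0.0]
contact_force: [1.3, -4.0, 5.3]
gripper_width: 0.19
grasp_force: 59.6
```

Request:
jog_arm(
  targets=[
    [[0.03,0.1,0],[0,0,0],10],
    [[0.06,0.19,0],[0,0,0],10],
    [[0.06,0.19,0],[0,0,0],10],
  ],
)

```text
time: 13.1
tool_pos: [0.6029, 0.0513, 0.1093]
tool_rot: [0.001, 0.109, 0.994, -0.002]
contact_force: [2.0, -9.6, 5.0]
gripper_width: 0.195
grasp_force: 59.8
```

```bash
python3 s.py
```

```text
psi 2.817 r 0.0512 Frad 1.0 Ftan(cw+) 9.8 rel units [-1.941  0.653] [0.6029 0.0513 0.1093]
```

The stop is felt (9.8 N). I'll press slightly further, to about 11 N.

Request:
jog_arm(
  targets=[
    [[0.02,0.04,0],[0,0,0],10],
    [[0.02,0.07,0],[0,0,0],10],
    [[0.02,0.07,0],[0,0,0],10],
  ],
)

```text
time: 13.48
tool_pos: [0.6028, 0.0525, 0.1093]
tool_rot: [0.001, 0.109, 0.994, -0.002]
contact_force: [2.2, -9.4, 4.2]
gripper_width: 0.19
grasp_force: 59.9
```

```bash
python3 s.py; python3 - <<'E'
from h import *
T=wpose(); p,d=grab_frame('wrist'); np.save('T3.npy',T); save('w3raw.png',p)
u,v=map(int,w2f(T,[.5118,.189,.032])); print(u,v)
a=cv2.resize(p[v-25:v+60,u-90:u+70,::-1],(800,425),interpolation=cv2.INTER_CUBIC)
cv2.imwrite('pics/w3.png',a)
E
```

```text
psi 2.792 r 0.0513 Frad 1.0 Ftan(cw+) 9.6 rel units [-1.927  0.702] [0.6028 0.0525 0.1093]
440 58
```

View pics/w3.png

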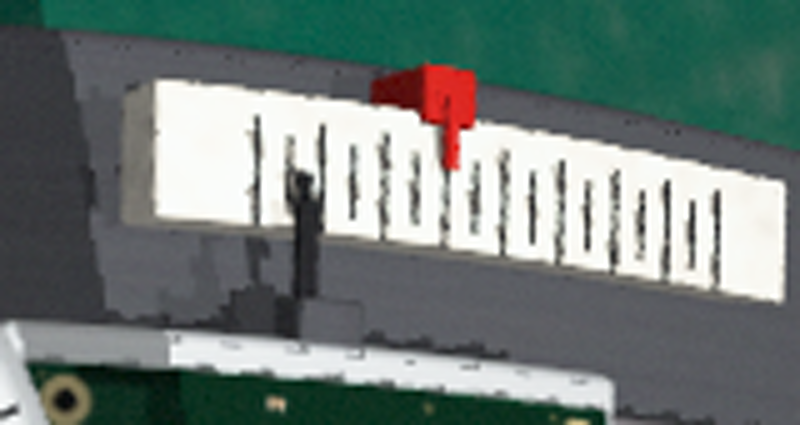

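Pointer tip at crop (303,173), mark tip at (451,170), so the pointer is about 24 mm past the mark.

```bash
python3 - <<'E'
from m import *
T=np.load('T3.npy');k=.2;f=lambda x,y:(350+x*k,33+y*k);print(diff(T,f(303,173),f(451,170)))
r=[]
for i in range(6):
    s=state(); r.append(np.r_[s['contact_force'],s['tool_pos']*1000]); grab_frame('wrist')
print(np.round(r,1))
E
```

```text
-24.371034371200132
[[  2.1 -10.    4.5 602.8  52.5 109.3]
 [  2.3 -10.5   4.8 602.8  52.5 109.3]
 [  2.6 -10.1   5.3 602.8  52.5 109.3]
 [  1.5  -9.9   5.2 602.8  52.5 109.2]
 [  2.  -10.7   4.7 602.8  52.5 109.3]
 [  1.9 -10.4   4.9 602.8  52.5 109.3]]
```

```bash
sed -i 's/W=np.array(\[.552,/W=np.array([.5527,/' s.py; python3 s.py; python3 c.py 2.746 4.4 7; python3 c.py 4.4 5.85 7
```

```text
psi 2.791 r 0.0506 Frad 0.4 Ftan(cw+) 11.3 rel units [-1.9    0.694] [0.6028 0.0525 0.1093]
[-0.13, -0.45]
[-0.15, -0.92]
[-0.06, -1.39]
[0.14, -1.82]
[0.43, -2.19]
[0.8, -2.48]
[1.23, -2.67]
[0.4, -0.09]
[0.82, -0.09]
[1.22, -0.0]
[1.6, 0.16]
[1.94, 0.4]
[2.22, 0.71]
[2.43, 1.06]
```

Request:
jog_arm(
  targets=[
    [[-0.13,-0.45,0],[0,0,0],10],
    [[-0.15,-0.92,0],[0,0,0],10],
    [[-0.06,-1.39,0],[0,0,0],10],
    [[0.14,-1.82,0],[0,0,0],10],
    [[0.43,-2.19,0],[0,0,0],10],
    [[0.8,-2.48,0],[0,0,0],10],
    [[1.23,-2.67,0],[0,0,0],10],
    [[1.23,-2.67,0],[0,0,0],10],
  ],
)

```text
time: 14.82
tool_pos: [0.556, -0.0042, 0.1091]
tool_rot: [-0.001, 0.109, 0.994, -0.0]
contact_force: [-0.4, -1.4, 7.7]
gripper_width: 0.195
grasp_force: 59.9
```

```bash
python3 s.py
```

```text
psi -1.856 r 0.0501 Frad 1.3 Ftan(cw+) 0.4 rel units [-0.563 -1.923] [ 0.556  -0.0042  0.1091]
```

Request:
jog_arm(
  targets=[
    [[0.4,-0.09,0],[0,0,0],10],
    [[0.82,-0.09,0],[0,0,0],10],
    [[1.22,0.0,0],[0,0,0],10],
    [[1.6,0.16,0],[0,0,0],10],
    [[1.94,0.4,0],[0,0,0],10],
    [[2.22,0.71,0],[0,0,0],10],
    [[2.43,1.06,0],[0,0,0],10],
    [[2.43,1.06,0],[0,0,0],10],
  ],
)

```text
time: 15.82
tool_pos: [0.5034, 0.036, 0.109]
tool_rot: [-0.0, 0.108, 0.994, 0.0]
contact_force: [1.7, 0.7, 6.8]
gripper_width: 0.194
grasp_force: 59.8
```

```bash
python3 s.py; cat > look.py <<'E'
from h import *
import sys
n=sys.argv[1]; T=wpose(); p,d=grab_frame('wrist'); np.save('T%s.npy'%n,T)
u,v=map(int,w2f(T,[.5118,.189,.032])); v=max(v,30); print(u,v,T[:3,3])
a=cv2.resize(p[v-30:v+45,u-60:u+40,::-1],(800,600),interpolation=cv2.INTER_CUBIC); cv2.imwrite('pics/w%s.png'%n,a); save('raw%s.png'%n,p)
E
python3 look.py 4
```

```text
psi -0.413 r 0.0502 Frad -1.8 Ftan(cw+) 0.4 rel units [ 1.84  -0.807] [0.5034 0.036  0.109 ]
472 185 [0.50343933 0.036011   0.10902171]
```

View pics/w4.png

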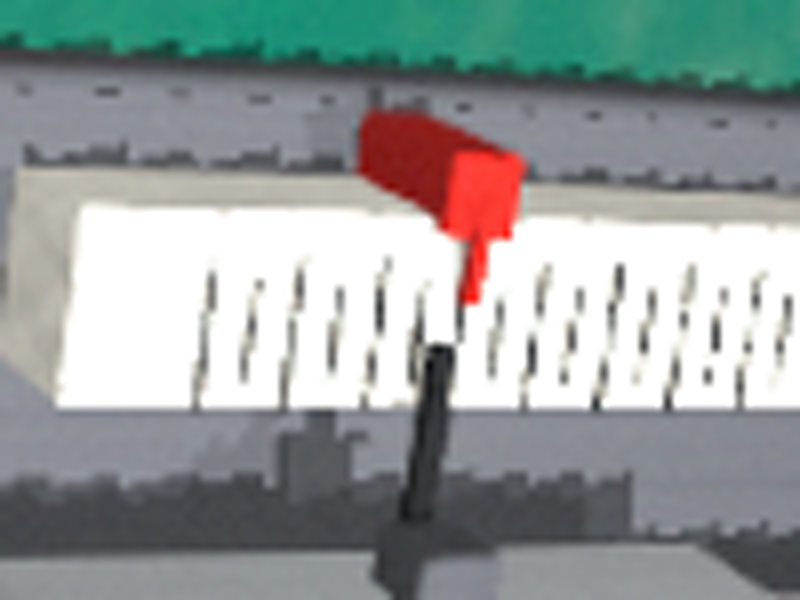

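Mark tip at crop (470,303), pointer tip at (440,347), so it's still slightly short.

```bash
python3 - <<'E'
from m import *
T=np.load('T4.npy');f=lambda x,y:(412+x/8,155+y/8);print(diff(T,f(440,347),f(470,303)))
E
python3 c.py 5.85 6.25 4; python3 c.py 6.25 6.75 4
```

```text
-4.216717304729507
[0.07, 0.19]
[0.13, 0.38]
[0.17, 0.57]
[0.18, 0.77]
[-0.01, 0.25]
[-0.05, 0.5]
[-0.11, 0.74]
[-0.21, 0.97]
```

Request:
jog_arm(
  targets=[
    [[0.07,0.19,0],[0,0,0],10],
    [[0.13,0.38,0],[0,0,0],10],
    [[0.17,0.57,0],[0,0,0],10],
    [[0.18,0.77,0],[0,0,0],10],
    [[0.18,0.77,0],[0,0,0],10],
  ],
)

```text
time: 16.5
tool_pos: [0.5031, 0.0547, 0.1089]
tool_rot: [-0.001, 0.108, 0.994, -0.001]
contact_force: [1.1, -2.5, 7.7]
gripper_width: 0.194
grasp_force: 59.8
```

```bash
python3 s.py; python3 look.py 5
```

```text
psi -0.039 r 0.0504 Frad -1.5 Ftan(cw+) -2.3 rel units [ 2.013 -0.079] [0.5031 0.0547 0.1089]
453 190 [0.50313279 0.05471215 0.10893467]
```

View pics/w5.png

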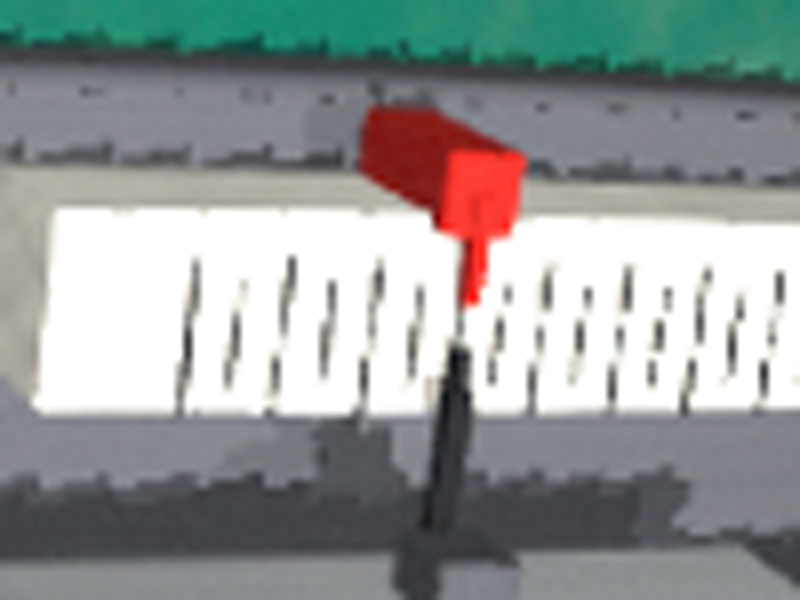

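Pointer tip at crop (459,345), mark tip at (472,303).

```bash
python3 - <<'E'
from m import *
T=np.load('T5.npy');f=lambda x,y:(393+x/8,160+y/8);print(diff(T,f(459,345),f(472,303)))
for z1,z2 in ((.034,.032),):
  pass
print(wp(T,*f(459,345),.034),wp(T,*f(472,303),.032))
E
python3 c.py 6.244 6.40 3
```

```text
-1.969201530493094
[0.52078898 0.18502713 0.034     ] [0.5176577  0.18774484 0.032     ]
[0.0, 0.1]
[-0.0, 0.21]
[-0.01, 0.31]
```

I'll let go and measure from directly overhead before the last millimetre or two.

Request:
jog_arm(
  targets=[
    [[0,0,0],[0,0,0],60],
    [[0,0,0],[0,0,0],60],
    [[0,0,0],[0,0,0],60],
    [[0,0,0],[0,0,0],60],
    [[0,0,-1.2],[0,0,0],60],
    [[0,0,-2.6],[0,0,0],60],
    [[0,0,-2.6],[0,0,0],60],
  ],
)

```text
time: 17.42
tool_pos: [0.5061, 0.0549, 0.1775]
tool_rot: [0.003, 0.109, 0.994, 0.0]
contact_force: [0.7, -0.4, -0.4]
gripper_width: 0.601
grasp_force: 0.0
```

Request:
jog_arm(
  targets=[
    [[-1.2,2.6,0],[0,0,0],60],
    [[-2.4,5.3,0],[0,0,0],60],
    [[-2.4,5.3,1.5],[0,0,0],60],
    [[-2.4,5.3,2.8],[0,0,0],60],
    [[-2.4,5.3,2.8],[0,0,0],60],
    [[-2.4,5.3,2.8],[0,0,0],60],
  ],
)

```text
time: 18.18
tool_pos: [0.5914, 0.1711, 0.1044]
tool_rot: [0.0, 0.109, 0.994, 0.0]
contact_force: [-0.6, -0.4, 0.4]
gripper_width: 0.601
grasp_force: 0.0
```

```bash
python3 look.py 6; python3 -c "
from m import *
T=np.load('T6.npy'); print(w2f(T,[.5118,.189,.032]),w2f(T,[.5527,.0458,.094]))"
```

```text
280 99 [0.59141356 0.17113448 0.10441299]
(np.float64(280.58811709796805), np.float64(99.99198179024134)) (np.float64(64.78409615885721), np.float64(235.91573706123086))
```

View pics/w6.png

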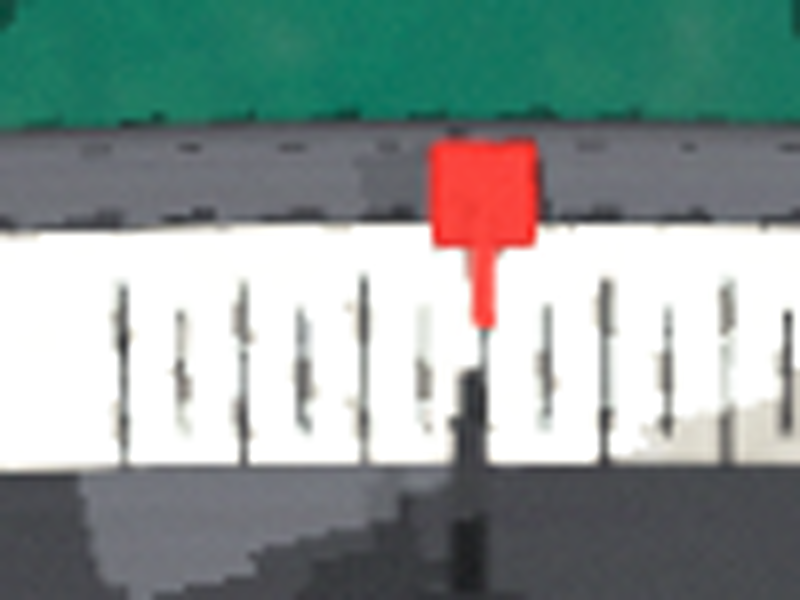

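From overhead the view is clear: mark tip x=485, pointer tip centre about 471, 12 px/mm. That leaves 1.2 mm, or 0.147 rad, to go to wheel psi ≈ 6.39. Regripping.

Request:
jog_arm(
  targets=[
    [[0,0,-1.5],[0,0,0],60],
    [[0,0,-2.8],[0,0,0],60],
    [[1.2,-2.7,-2.8],[0,0,0],60],
    [[2.4,-5.3,-2.8],[0,0,0],60],
    [[2.4,-5.3,-2.8],[0,0,0],60],
    [[2.4,-5.3,-1.5],[0,0,0],60],
    [[2.4,-5.3,-0.2],[0,0,0],60],
    [[2.4,-5.3,-0.2],[0,0,0],60],
  ],
)

```text
time: 19.23
tool_pos: [0.5027, 0.055, 0.1076]
tool_rot: [-0.002, 0.109, 0.994, 0.0]
contact_force: [-0.2, 0.7, 1.3]
gripper_width: 0.598
grasp_force: 0.0
```

Request:
jog_arm(
  targets=[
    [[0,0,0],[0,0,0],10],
    [[0,0,0],[0,0,0],10],
    [[0,0,0],[0,0,0],10],
    [[0,0,0],[0,0,0],10],
    [[0,0,0],[0,0,0],10],
    [[0,0,0],[0,0,0],10],
  ],
)

```text
time: 19.98
tool_pos: [0.5053, 0.0546, 0.1111]
tool_rot: [0.002, 0.109, 0.994, -0.0]
contact_force: [-1.7, -1.9, 7.2]
gripper_width: 0.191
grasp_force: 58.6
```

```bash
python3 s.py
```

```text
psi -0.035 r 0.0482 Frad 1.3 Ftan(cw+) -2.1 rel units [ 1.925 -0.067] [0.5053 0.0546 0.1111]
```

Request:
jog_arm(
  targets=[
    [[0.03,0.1,0],[0,0,0],10],
    [[0.03,0.2,0],[0,0,0],10],
    [[0.03,0.29,0],[0,0,0],10],
    [[0.03,0.29,0],[0,0,0],10],
  ],
)

```text
time: 20.48
tool_pos: [0.5068, 0.0617, 0.1109]
tool_rot: [0.002, 0.109, 0.994, -0.0]
contact_force: [0.6, -4.4, 5.1]
gripper_width: 0.191
grasp_force: 58.6
```

```bash
python3 s.py
```

```text
psi 0.115 r 0.0486 Frad -2.0 Ftan(cw+) -3.9 rel units [1.931 0.222] [0.5068 0.0617 0.1109]
```

Moved 0.150 rad. Release and check from overhead again, by image code.

Request:
jog_arm(
  targets=[
    [[0,0,0],[0,0,0],60],
    [[0,0,0],[0,0,0],60],
    [[0,0,0],[0,0,0],60],
    [[0,0,0],[0,0,0],60],
    [[0,0,-1.2],[0,0,0],60],
    [[0,0,-2.6],[0,0,0],60],
    [[0,0,-2.6],[0,0,0],60],
  ],
)

```text
time: 21.35
tool_pos: [0.507, 0.0622, 0.1775]
tool_rot: [0.003, 0.109, 0.994, 0.0]
contact_force: [0.1, 0.9, -0.2]
gripper_width: 0.601
grasp_force: 0.0
```

Request:
jog_arm(
  targets=[
    [[-1.2,2.6,0],[0,0,0],60],
    [[-2.4,5.0,0],[0,0,0],60],
    [[-2.4,5.0,1.5],[0,0,0],60],
    [[-2.4,5.0,2.7],[0,0,0],60],
    [[-2.4,5.0,2.7],[0,0,0],60],
    [[-2.4,5.0,2.7],[0,0,0],60],
  ],
)

```text
time: 22.1
tool_pos: [0.5906, 0.1711, 0.1069]
tool_rot: [0.0, 0.109, 0.994, 0.0]
contact_force: [-0.0, -0.4, 0.5]
gripper_width: 0.6
grasp_force: 0.0
```

```bash
python3 look.py 7; python3 - <<'E'
from h import *
for n in '67':
    p=cv2.imread('pics/raw%s.png'%n).astype(int); T=np.load('T%s.npy'%n); u,v=map(int,w2f(T,[.5118,.189,.032]))
    b,g,r=[p[:,:,i] for i in range(3)]
    red=(r>150)&(g<110)&(b<110); ys,xs=np.nonzero(red); print(n,'red bottom rows:')
    for y in range(ys.max()-6,ys.max()+1): print(y,xs[ys==y].min(),xs[ys==y].max())
    y0=ys.max(); x0=int(xs[ys==y0].mean())
    for y in list(range(y0+3,y0+14,1)): print(y,x0-10,g[y,x0-10:x0+11])
E
```

```text
280 101 [0.59063203 0.17112246 0.10687985]
6 red bottom rows:
103 279 280
104 279 280
105 279 280
106 279 280
107 279 280
108 279 281
109 280 280
112 270 [255 255 230 238 255 255 255 255 255 251 178 253 255 255 255 255 254 225
 147 255 255]
113 270 [255 252 207 238 255 255 255 255 255 251 176 253 255 255 255 255 245 169
 118 255 255]
114 270 [255 245 154 211 253 254 254 253 250 224 152 253 255 255 255 255 244 169
 118 255 255]
115 270 [255 254 154 155 246 254 251 204 126  98 121 253 255 255 255 255 244 168
 116 247 255]
116 270 [255 254 153 159 246 254 245 146  67  63 118 253 255 255 255 255 255 204
 117 212 255]
117 270 [255 254 152 160 251 255 246 149  68  63  87 252 255 255 255 255 255 217
 117 214 255]
118 270 [255 253 152 160 252 255 246 147  68  63  72 252 255 255 255 255 255 219
 140 254 255]
119 270 [255 255 224 239 255 255 246 148  68  61  73 252 255 255 255 255 255 240
 160 255 255]
120 270 [255 255 228 227 254 254 245 143  63  55  71 252 255 255 255 255 255 215
 142 255 255]
121 270 [255 255 228 226 254 242 126  79  64  57  77 251 255 255 255 255 255 216
 205 255 255]
122 
[... 538 characters left out ...]
4 255 255 255 255 210
 122 244 255]
117 270 [255 254 191 130 213 254 255 254 233 119  69 121 253 255 255 255 255 217
 113 211 255]
118 270 [255 255 249 126 186 249 254 254 238 113  70 123 253 255 255 255 255 219
 116 213 255]
119 270 [255 255 251 127 246 255 254 254 238 113  68 113 252 255 255 255 255 219
 142 254 255]
120 270 [255 255 252 179 252 255 254 254 237 114  67 111 252 255 255 255 255 242
 161 255 255]
121 270 [255 255 252 183 252 255 255 254 236 111  58  82 252 255 255 255 255 242
 162 255 255]
122 270 [255 255 252 181 252 255 255 254 240 126  55  64 224 254 255 255 255 242
 161 255 255]
123 270 [255 255 253 208 253 255 255 254 223  66  64  66 122 253 255 255 255 246
 179 255 255]
```

Request:
jog_arm(
  targets=[
    [[0,0,-1.5],[0,0,0],60],
    [[0,0,-2.7],[0,0,0],60],
    [[-1.4,-2.6,-2.7],[0,0,0],60],
    [[-2.8,-5.25,-2.7],[0,0,0],60],
    [[-2.8,-5.25,-1.5],[0,0,0],60],
    [[-2.8,-5.25,-0.2],[0,0,0],60],
    [[-2.8,-5.25,-0.2],[0,0,0],60],
  ],
)

```text
time: 23.02
tool_pos: [0.6289, 0.0274, 0.11]
tool_rot: [-0.002, 0.109, 0.994, -0.0]
contact_force: [0.2, 0.1, -0.5]
gripper_width: 0.601
grasp_force: 0.0
```

```bash
cat > hub.py <<'E'
from h import *
import sys
def hub(p,T,c0=None):
    # returns angles (world deg, ccw) of white hub line and dark spindle line about the brass centre
    hsv=cv2.cvtColor(p,cv2.COLOR_RGB2HSV); u,v=w2f(T,[.5527,.0458,.094])
    yy,xx=np.mgrid[:420,:560]; near=np.hypot(xx-u,yy-v)<22
    br=near&(hsv[...,0]>8)&(hsv[...,0]<30)&(hsv[...,1]>110)&(hsv[...,2]>90)
    cnt,_=cv2.findContours(br.astype('uint8'),0,1); c=max(cnt,key=cv2.contourArea); (cu,cv_),rad=cv2.minEnclosingCircle(c)
    C=wp(T,cu,cv_,.094); print('pred',(round(u,1),round(v,1)),'brass',round(cu,1),round(cv_,1),'r px',round(rad,1),C[:2].round(4))
    g=p.astype(float).mean(2); out=[]
    for lo,hi,sgn in ((9,14.5,1),(2.5,7,-1)):
        prof=[]
        A=np.radians(np.arange(0,360,2))
        for a in A:
            s=0
            for r in np.arange(lo,hi,.5):
                q=w2f(T,C+np.array([np.cos(a),np.sin(a),0])*r/1000); s+=cv2.getRectSubPix(g.astype('float32'),(1,1),(float(q[0]),float(q[1])))[0,0]
            prof.append(s/len(np.arange(lo,hi,.5)))
        prof=sgn*np.array(prof); k=prof.argmax(); w=prof-np.median(prof); idx=(np.arange(k-7,k+8))%180
        ww=np.clip(w[idx],0,None); ang=A[k]+(np.radians(2*np.arange(-7,8))*ww).sum()/ww.sum()
        out.append(np.degrees(ang)); print(lo,hi,'peak',round(w[k]),'std',round(w.std()),'ang',round(np.degrees(ang),1))
    d=(out[0]-out[1]+180)%360-180; print('hub - spindle (ccw+): %.1f deg, y=%.2f mm'%(d,12*np.sin(np.radians(d))))
if __name__=='__main__':
    T=wpose(); p,d=grab_frame('wrist'); np.save('T8.npy',T); save('raw8.png',p); print('now'); hub(p,T)
    for t,n in (('w1raw','1'),('w2raw','2'),('raw7','7')):
        print(t)
        try: hub(cv2.imread('pics/%s.png'%t)[:,:,::-1].copy(),np.load('T%s.npy'%n))
        except Exception as e: print(e)
E
python3 hub.py; python3 - <<'E'
import cv2,numpy as np
for n in '67':
    p=cv2.imread('pics/raw%s.png'%n).astype(float)
    s=p[:,:,2]-p[:,:,1]
    for y in (105,107,108): print(n,y,s[y,276:285].astype(int), (s[y,277:285].clip(20)-20)@np.arange(277,285)/(s[y,277:285].clip(20)-20).sum())
E
```

```text
now
pred (np.float64(283.1), np.float64(106.1)) brass 284.0 107.0 r px 16.3 [0.5532 0.0461]
9 14.5 peak 143 std 20 ang 342.9
6 105 [  0   0   7 151 183 133   2   0   0] 279.95577395577396
6 107 [  0   0  16 149 183 129   1   0   0] 279.9501246882793
6 108 [  0   0  17 149 180 153   1   0   0] 280.0094786729858
7 105 [  0   0   3 132 180 179   2   0   0] 280.1090487238979
7 107 [  0   0   3 115 181 183   2   0   0] 280.16229116945107
7 108 [  0   0   4  70 182 181   2   0   0] 280.29758713136727Traceback (most recent call last):
  File "hub.py", line 24, in <module>
    T=wpose(); p,d=grab_frame('wrist'); np.save('T8.npy',T); save('raw8.png',p); print('now'); hub(p,T)
                                                                                               ~~~^^^^^
  File "hub.py", line 17, in hub
    q=w2f(T,C+np.array([np.cos(a),np.sin(a),0])*r/1000); s+=cv2.getRectSubPix(g.astype('float32'),(1,1),(float(q[0]),float(q[1])))[0,0]
  File "h.py", line 24, in w2f
    c,f=cam('wrist'); q=np.linalg.inv(T@c['hand_eye'])@np.append(p,1); q=q[:3]
        ~~~^^^^^^^^^
  File "h.py", line 5, in cam
    c=camera_params(n); f=210/np.tan(np.radians(c['fovy'])/2); return c,f
ValueError: time passes only in moves, steps and waits
```

```bash
sed -i '0,/^def cam(n):/s//import functools\n@functools.lru_cache(None)\ndef cam(n):/' h.py; sed -i "s/T=wpose(); p,d=grab_frame('wrist'); np.save('T8.npy',T); save('raw8.png',p); print('now'); hub(p,T)/pass/; s/('raw7','7')/('raw7','7'),('raw8','8')/" hub.py; python3 hub.py
```

```text
w1raw
pred (np.float64(259.5), np.float64(153.9)) brass 260.4 154.5 r px 9.7 [0.5533 0.0464]
9 14.5 peak 125 std 18 ang 175.1
2.5 7 peak 73 std 15 ang 168.4
hub - spindle (ccw+): 6.7 deg, y=1.40 mm
w2raw
pred (np.float64(370.4), np.float64(252.2)) brass 370.0 251.0 r px 13.6 [0.5519 0.0457]
9 14.5 peak 136 std 19 ang 75.8
2.5 7 peak 94 std 19 ang 53.9
hub - spindle (ccw+): 21.9 deg, y=4.47 mm
raw7
pred (np.float64(67.4), np.float64(235.5)) brass 70.2 235.0 r px 12.1 [0.5528 0.0482]
9 14.5 peak 141 std 19 ang 339.1
2.5 7 peak 121 std 27 ang 341.2
hub - spindle (ccw+): -2.2 deg, y=-0.45 mm
raw8
pred (np.float64(283.1), np.float64(106.1)) brass 284.0 107.0 r px 16.3 [0.5532 0.0461]
9 14.5 peak 143 std 20 ang 342.9
2.5 7 peak 132 std 25 ang -1.3
hub - spindle (ccw+): -15.7 deg, y=-3.25 mm
```

The play is taken up clockwise (hub line about 16° clockwise of the spindle line) and the pointer is within about 0.3 mm of the mark. The hand is clear, so I'm handing in.

```bash
python3 -c "
from plant import *
print(job_done())"
```

```text
the job is handed in; nothing more can be done
None
```

I handed the job in with the carriage on the red mark, about 0.25 mm short by my last overhead picture. It arrived clockwise with the play taken up, after pressing lightly on the end stop (about 10.5 N at the grip), and the handwheel is released with the robot clear.

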